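# Key the index plate of the cartridge setup stand

## Task

The round aluminium plate of the cartridge setup stand is sitting high because the notch in its rim is not over the stand's locating pin. With a fingertip against the plate's upright finger post, push the plate round until the notch lies over the pin, then press the plate straight down until it is fully home on the stand. Do not pull the plate up, leave the headshells, the gauge and the coaster where they are, and finish clear of everything.

Things in the scene. Friction and masses are not known exactly. Their poses are not given: they have to be found in the camera images.
- stand: The setup stand, fixed to the desk: a round bamboo base 144 mm in diameter and 28 mm high under the plate. Origin at the middle of its underside, on the turning axis; its x axis points to the pin.
- hub_top (a point): Centre of the flat top of the steel hub amid the plate, on the plate's vertical turning axis: a good place to press. Hub 30 mm in diameter, top 6 mm above the plate's top, 56.5 mm above the desk at the start, 47.5 mm when seated. It does not turn; it slides up and down with the plate, tightly: about 5 N moves it either way and it stays where it is left.
- pin_top (a point): Top of the brass locating pin fixed on the stand, 58 mm from the axis: 10 mm in diameter, round-ended, top 38 mm above the desk, 10 mm above the bamboo base. The plate covers most of it; a steel lug, 22 mm wide, 62 to 92 mm from the axis, 30 mm high, stands right behind it beyond the rim. The pin stops the plate from going down unless the notch is over it.
- notch (a point): Middle of the notch, 55 mm from the axis, level with the plate's top: an open slot right through the rim, 15 mm wide, 12 mm deep, with a dark line from the hub to it. The plate is aluminium, 120 mm in diameter, 12 mm thick, its top 50.5 mm above the desk at the start, 41.5 mm when seated.
- post_top (a point): Centre of the top of the finger post, an upright dark steel cylinder 12 mm in diameter and 18 mm high on top of the plate, 42 mm from the axis, exactly opposite the notch. Its top is 68.5 mm above the desk at the start. About 1 N against its side turns the plate, which stops where it is left.
- plate (a joint): Turn of the plate in rad, positive anticlockwise seen from above; 0 when the notch is exactly over the pin. It starts between 0.6 and 1.9, so the short way is clockwise. The plate turns freely from -3.1 to 3.1. Within about 0.04 rad of 0 the notch clears the pin.
- hub (a joint): How far the hub and plate have been pressed down from the start, in m: 0 at the start, 0.009 fully home; negative if pulled up.
- headshell_a: Bystander: loose red plastic headshell, about 55 x 20 x 15 mm, lying on the desk. Origin under its middle.
- headshell_b: Bystander: loose black plastic headshell, about 55 x 20 x 15 mm, lying on the desk. Origin under its middle.
- gauge: Bystander: loose steel balance-beam gauge, beam 100 x 10 mm, 24 mm high, on the desk beyond the stand. Origin under its middle.
- coaster: Bystander: loose round ceramic coaster, 96 mm in diameter, 8 mm thick, on the desk beyond the stand. Origin under its middle.
Not all that is in view belongs to the job. There is more than one size of the stand; the job needs the larger.

How it is judged:
By the outcome, as a careful person would: the job done as asked, in the order asked, and still so for the second after the job is handed in, with the robot touching nothing.
It also fails if it takes over 48 s, if anything falls off the work surface, if the arm or the gripper's body presses on something with over 40 N, if the wrist force passes 120 N, or if a joint passes its speed limit or range.

## Robot

A 6-joint arm with a two-finger parallel gripper is mounted at the origin on the work surface. World frame = base frame: x ahead of the robot, y to its left, z up, the work surface at z = 0. Lengths are in m, angles in rad, forces in N, time in s.
With the tool pointing down it reaches from about 0.375 to 0.925 m from the base axis. Payload 5.7 kg.
Tool frame: the origin (TCP) lies midway between the tips of the shut fingers; the grasp point (between the pads) lies 19 mm behind it; z points along the fingers, y is the line along which they close (so a half turn about z gives the same grasp; the last joint's range is limited). The gripper opens to 88 mm and grips with 3 to 60 N. Pads are 20 mm wide; open, the fingers measure 115 mm over their backs; the gripper's body (75 mm by 178 mm) begins 61 mm behind the grasp point.
Start: joints at [-1.29, 0.359, 1.51, -0, 1.272, -0.115], TCP at [0.231, -0.554, 0.185] pointing down, gripper open.
Joint ranges: [-2.97, 2.97], [-1.01, 2.36], [0.21, 2.38], [-0.96, 4.11], [0.2, 2.71], [-2.98, 2.98]. Speed limits (rad/s): [2.39, 2.39, 3.14, 3.14, 3.14, 3.14].

## Interface

Orientations are given as a 3x3 rotation matrix whose columns are the frame's x, y, z axes.
In Python, from workcell import bot, vision gives the robot as it stands.
- The arm moves only by the shell command python3 -m crank 'ROWS' [FORCE]. ROWS is JSON, a list of rows, each a list of 3 entries, a list of its own where there are three numbers: the shift along the tool's x, y, z in mm, then the turn, a rotation vector about the tool's x, y, z in degrees, then the finger opening in mm, from 0 to 87.8. In form: [[[tx, ty, tz], [ax, ay, az], fingers], ...]. A call has 1 to 5 rows; each row is the pose to reach, as a shift and turn from the pose commanded when the call began, along the tool's axes at that moment; what a row does not reach only later rows make up. A row lasts 1/8 s, in which the tool goes at most 62.5 mm and 10.7 degrees, less where a joint would pass 70% of its speed; a pose out of reach is approached as far as the arm can. A call with a gripper value outside its range is refused whole. The fingers move at their own pace and stop on an object; FORCE is the grip in N (left out, the last holds). Time passes only in rows, so rows that repeat a pose let the fingers close. It gives the time, the measured TCP pose, the force, the opening and the grip force at its end, in the units of the state.
- bot.get_obs(): the state, without advancing time (a new reading comes with each control period).
- vision.snapshot(name): name is "scene" or "top" or "wrist"; returns the picture (480x640x3 uint8, red, green, blue); there is no depth.
- vision.camera_info(name): a dict with "fx", "fy", "cx", "cy" (pixels), "T" (4x4, takes a point from camera to world coordinates); the wrist camera has in their place "mount" (4x4, takes a point from camera to tool coordinates, whose origin is the TCP and whose axes are the flange's). Camera axes: x right, y down, z forward; pixel columns grow to the right and rows downward; lengths in m; the calibration is good to about 2 mm. A picture is of the moment at which its call begins: read the wrist's pose just before it. camera_info takes no time and is no camera call.
- bot.finish_job(): hands the job in; it is judged then, once.
The state is a dict: "time": time; "joint_pos": joint angles; "dq": joint speeds; "joint_efforts": joint torques, N m; "tcp_pos": TCP position; "eef_rot": TCP orientation; "wrist_force": force on the tool from outside, world axes, zero at the start; "ft_torque": the same for the moment, N m; "finger_gap": finger opening in m; "grasp_force": force on a finger pad.
Only numpy, scipy, OpenCV 4.12 (cv2) and the standard library are available. Lean on these libraries where they do the work, as an engineer would, in place of code of your own. Each camera call takes 0.05 s, during which the arm holds its last target. There are 200 camera calls.

## Working session

There is one attempt and no reset: what is moved stays moved. The work goes in short steps, Python scripts to look and compute and a shell command to move; the robot and the scene stay as the last step left them, time stands still between calls to the robot, and variables do not carry over. Pictures are saved under pics/ and viewed, at most 10 in all, crops included, and the job is handed in when it is done.

```bash
mkdir -p pics; cat > h.py <<'E'
import numpy as np,cv2
from workcell import bot,vision
def ray(name,u,v,z):
    c=vision.camera_info(name)
    T=np.array(c["T"]) if "T" in c else None
    if T is None:
        o=bot.get_obs();W=np.eye(4);W[:3,:3]=o["eef_rot"];W[:3,3]=o["tcp_pos"];T=W@np.array(c["mount"])
    d=T[:3,:3]@np.array([(u-c["cx"])/c["fx"],(v-c["cy"])/c["fy"],1]);p=T[:3,3]
    return p+d*(z-p[2])/d[2]
def snap(name,f):
    im=vision.snapshot(name);cv2.imwrite("pics/"+f,im[:,:,::-1]);return im
E
python3 - <<'E'
from h import *
for n in("scene","top"): snap(n,n+"1.png"); c=vision.camera_info(n);print(n,c["fx"],np.round(c["T"],3).tolist())
print(bot.get_obs()["eef_rot"])
E
```

```text
scene 450.19733930346706 [[0.252, 0.691, -0.678, 1.182], [0.967, -0.166, 0.191, -0.198], [0.02, -0.704, -0.71, 0.76], [0.0, 0.0, 0.0, 1.0]]
top 592.192220442026 [[-0.024, -0.998, 0.051, 0.463], [-0.999, 0.025, 0.024, -0.016], [-0.026, -0.051, -0.998, 1.094], [0.0, 0.0, 0.0, 1.0]]
[[ 9.22688516e-01  3.85545953e-01 -4.70273689e-04]
 [ 3.85546183e-01 -9.22687033e-01  1.66732184e-03]
 [ 2.08913752e-04 -1.71973094e-03 -9.99998499e-01]]
```

View pics/top1.png

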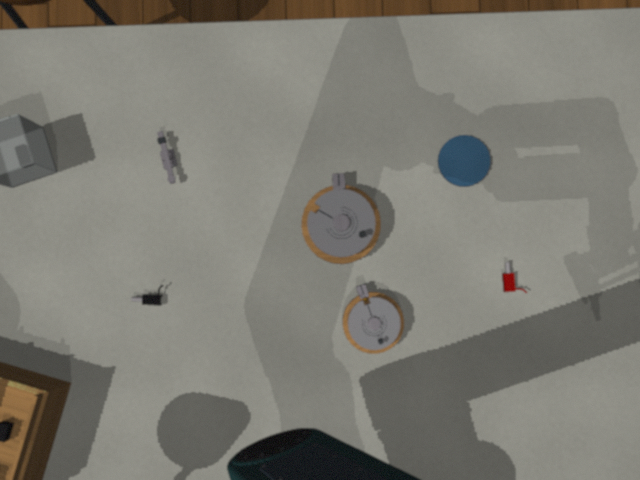

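View pics/scene1.png

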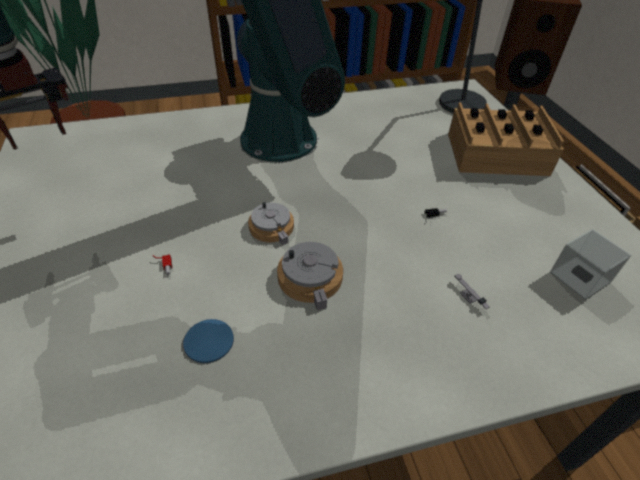

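Top view: two stands are possible, at (341,223), about 78 px across, and at (374,323), about 60 px across. The first is the larger, so I choose it. Its lug is at (344,181), the notch near (317,211) and the post at (365,233). I'll check this in one close crop.

```bash
python3 - <<'E'
from h import *
im=cv2.imread("pics/top1.png")[160:280,280:400]
cv2.imwrite("pics/crop1.png",cv2.resize(im,(600,600),interpolation=cv2.INTER_CUBIC))
E
```

```text
(no output)
```

View pics/crop1.png

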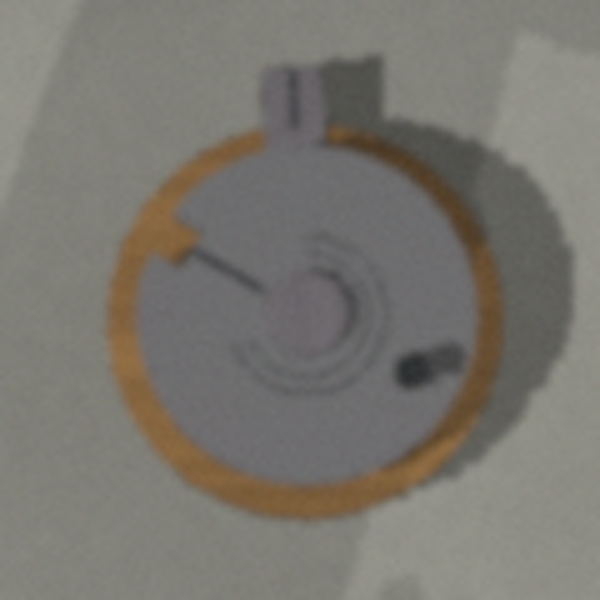

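The crop confirms it: hub centre at crop (307,312), notch at (178,241), post top at (411,371), and lug top at (294,102) with its dark line. The notch is anticlockwise of the pin, as described.

```bash
python3 - <<'E'
from h import *
f=lambda u,v,z:ray("top",280+u/5-.4,160+v/5-.4,z)
hub=f(307,312,.0565);no=f(178,241,.0505);po=f(411,371,.0685);lug=f(294,102,.030);base=f(305,322,.028);pl=f(307,317,.0505)
for n,p in dict(hub=hub,base=base,plate=pl,notch=no,post=po,lug=lug).items(): print(n,p.round(4),np.linalg.norm((p-hub)[:2]).round(4),np.degrees(np.arctan2(*(p-hub)[1::-1])).round(1))
print("diam",np.linalg.norm(f(109,322,.028)-f(503,322,.028)))
o=bot.get_obs();print(o["tcp_pos"],np.degrees(np.arctan2(o["eef_rot"][1][0],o["eef_rot"][0][0])))
c=vision.camera_info("wrist");print(c["fx"],np.round(c["mount"],3).tolist())
E
```

```text
hub [ 0.5561 -0.0389  0.0565] 0.0 0.0
base [ 0.5551 -0.0387  0.028 ] 0.0011 169.2
plate [ 0.5549 -0.039   0.0505] 0.0012 -176.1
notch [0.5831 0.006  0.0505] 0.0523 59.0
post [ 0.5336 -0.0741  0.0685] 0.0418 -122.6
lug [ 0.6348 -0.0367  0.03  ] 0.0787 1.6
diam 0.14211206596804388
[ 0.23112625 -0.55291928  0.18447113] 22.677652676060713
409.93411131236866 [[-0.0, -0.964, -0.265, 0.073], [1.0, -0.001, 0.0, -0.001], [-0.0, -0.265, 0.964, -0.199], [0.0, 0.0, 0.0, 1.0]]
```

Measurements agree: diameter 142 mm against 144, post radius 41.8 mm against 42, lug 78.7 mm. Axis is about (0.5555,-0.0388), pin at 1.6° and post at -122°, so the turn is about 57° clockwise. I'll shut the fingers and go above a point behind the post.

```bash
python3 -m crank '[[[60,-37,0],[0,0,0],0],[[112,-70,0],[0,0,0],0],[[165,-102,0],[0,0,0],0],[[218,-135,0],[0,0,0],0],[[270,-168,0],[0,0,0],0]]' 20
cat >> h.py <<'E'
def go(x,y,z,yaw):
    o=bot.get_obs();R=np.array(o["eef_rot"]);d=R.T@(np.array([x,y,z])-o["tcp_pos"])*1000
    yw=np.degrees(np.arctan2(R[1,0],R[0,0]));print("t",o["time"],"tcp",np.round(o["tcp_pos"],4),"yaw",yw.round(1),"shift",d.round(1),"turn z",round(yw-yaw,1),"F",np.round(o["wrist_force"],1),"gap",o["finger_gap"])
E
python3 -c "
from h import *
go(.5605,-.0912,.185,58)"
```

```text
time: 0.72
tcp_pos: [0.4132, -0.2972, 0.1851]
eef_rot: [[0.923, 0.385, -0.0], [0.385, -0.923, 0.0], [-0.0, -0.0, -1.0]]
wrist_force: [-0.5, 0.1, -1.0]
finger_gap: 0.0412
grasp_force: 0.0
t 0.725 tcp [ 0.4132 -0.2972  0.1851] yaw 22.7 shift [ 2.152e+02 -1.334e+02  1.000e-01] turn z -35.3 F [-0.5  0.1 -1. ] gap 0.041225778918202276
```

```bash
python3 -m crank '[[[45,-28,0],[0,0,-9],0],[[90,-56,0],[0,0,-18],0],[[135,-84,0],[0,0,-27],0],[[180,-112,0],[0,0,-35.3],0],[[215,-133,0],[0,0,-35.3],0]]'
python3 -m crank '[[[0,0,0],[0,0,0],0],[[0,0,0],[0,0,0],0],[[0,0,0],[0,0,0],0]]' >/dev/null
python3 -c "
from h import *
go(.5605,-.0912,.056,58)
snap('wrist','w1.png')"
```

```text
time: 1.35
tcp_pos: [0.5603, -0.0913, 0.1849]
eef_rot: [[0.528, 0.849, -0.001], [0.849, -0.528, 0.0], [0.0, -0.001, -1.0]]
wrist_force: [-0.4, -0.2, -0.7]
finger_gap: 0.0008
grasp_force: 0.0
t 1.725 tcp [ 0.5587 -0.0944  0.1851] yaw 57.9 shift [ 3.700e+00 -1.000e-01  1.291e+02] turn z -0.1 F [ 0.4 -0.4  0.2] gap 0.0007163750759034984
```

View pics/w1.png

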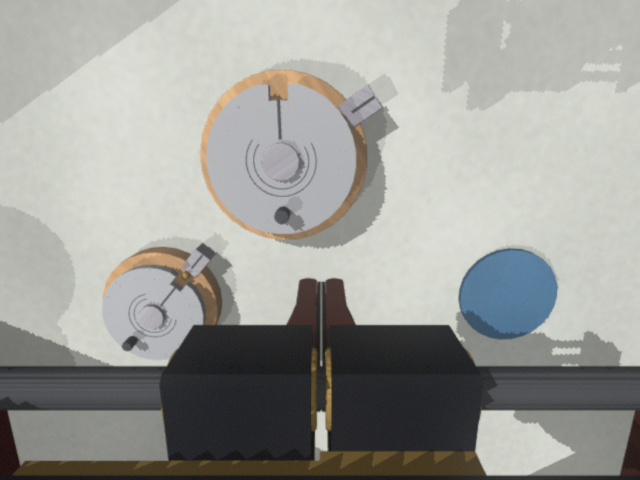

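Wrist view: hub top (281,161), post top (282,215), notch (278,89), lug (361,105); the shut fingertips end at (322,280). The camera tilt makes the fingers appear lower than the stand.

```bash
python3 - <<'E'
from h import *
f=lambda u,v,z:ray("wrist",u,v,z)
hub=f(281,161,.0565)
for n,p in dict(hub=hub,notch=f(278,89,.0505),post=f(282,215,.0685),lug=f(361,105,.03),tip=f(322,280,.185)).items(): print(n,p.round(4),np.linalg.norm((p-hub)[:2]).round(4),np.degrees(np.arctan2(*(p-hub)[1::-1])).round(1))
E
```

```text
hub [ 0.5576 -0.0372  0.0565] 0.0 0.0
notch [0.585  0.0092 0.0505] 0.0539 59.4
post [ 0.5366 -0.0722  0.0685] 0.0408 -120.9
lug [ 0.635  -0.0348  0.03  ] 0.0775 1.8
tip [ 0.5578 -0.097   0.185 ] 0.0599 -89.8
```

```bash
python3 -m crank '[[[5,1,45],[0,0,0],0],[[5,1,90],[0,0,0],0],[[5,1,115],[0,0,0],0],[[5,1,128],[0,0,0],0],[[5,1,128],[0,0,0],0]]'
python3 - <<'E'
from h import *
C=np.array([.5565,-.038])
# path of finger centre, 42 mm lever, behind post by 6+13.5 mm, tool face normal to push
for a in (-121.5,-130,-140,-150,-160,-170,-175,-178.3):
    r=np.radians(a);p=C+.042*np.array([np.cos(r),np.sin(r)])-.0195*np.array([np.sin(r),-np.cos(r)])
    print(a,end=" ");go(p[0],p[1],.057,a-90+270-90)
E
```

```text
time: 2.4
tcp_pos: [0.5626, -0.0901, 0.0569]
eef_rot: [[0.531, 0.847, -0.001], [0.847, -0.531, 0.0], [-0.0, -0.001, -1.0]]
wrist_force: [0.3, -0.2, 1.1]
finger_gap: 0.0004
grasp_force: 0.0
-121.5 t 2.4 tcp [ 0.5626 -0.0901  0.0569] yaw 57.9 shift [ -0.9 -12.9  -0.1] turn z 89.4 F [ 0.3 -0.2  1.1] gap 0.0003737930588644722
-130 t 2.4 tcp [ 0.5626 -0.0901  0.0569] yaw 57.9 shift [ -3.3 -19.3  -0.1] turn z 97.9 F [ 0.3 -0.2  1.1] gap 0.0003737930588644722
-140 t 2.4 tcp [ 0.5626 -0.0901  0.0569] yaw 57.9 shift [ -5.  -27.2  -0.1] turn z 107.9 F [ 0.3 -0.2  1.1] gap 0.0003737930588644722
-150 t 2.4 tcp [ 0.5626 -0.0901  0.0569] yaw 57.9 shift [ -5.3 -35.3  -0. ] turn z 117.9 F [ 0.3 -0.2  1.1] gap 0.0003737930588644722
-160 t 2.4 tcp [ 0.5626 -0.0901  0.0569] yaw 57.9 shift [ -4.2 -43.2  -0. ] turn z 127.9 F [ 0.3 -0.2  1.1] gap 0.0003737930588644722
-170 t 2.4 tcp [ 0.5626 -0.0901  0.0569] yaw 57.9 shift [ -1.7 -50.9  -0. ] turn z 137.9 F [ 0.3 -0.2  1.1] gap 0.0003737930588644722
-175 t 2.4 tcp [ 0.5626 -0.0901  0.0569] yaw 57.9 shift [  0.1 -54.6  -0. ] turn z 142.9 F [ 0.3 -0.2  1.1] gap 0.0003737930588644722
-178.3 t 2.4 tcp [ 0.5626 -0.0901  0.0569] yaw 57.9 shift [  1.4 -56.9  -0. ] turn z 146.2 F [ 0.3 -0.2  1.1] gap 0.0003737930588644722
```

```bash
python3 -m crank '[[[-1,-13,0],[0,0,0],0],[[-2,-16,0],[0,0,3.5],0],[[-3.3,-19.3,0],[0,0,8],0],[[-4.3,-23,0],[0,0,13],0],[[-5,-27.2,0],[0,0,18],0]]'
python3 -c "
from h import *
import numpy as np
C=np.array([.5565,-.038])
for a in (-150,-160,-165):
    r=np.radians(a);p=C+.042*np.array([np.cos(r),np.sin(r)])-.0195*np.array([np.sin(r),-np.cos(r)])
    go(p[0],p[1],.057,a+180)
snap('wrist','w2.png')"
```

```text
time: 3.02
tcp_pos: [0.5374, -0.0793, 0.0587]
eef_rot: [[0.768, 0.64, 0.002], [0.64, -0.768, -0.0], [0.001, 0.002, -1.0]]
wrist_force: [-0.4, -0.5, 0.3]
finger_gap: 0.0003
grasp_force: 0.0
t 3.025 tcp [ 0.5374 -0.0793  0.0587] yaw 39.8 shift [-3.6 -7.4  1.6] turn z 9.8 F [-0.4 -0.5  0.3] gap 0.00030750483691886814
t 3.025 tcp [ 0.5374 -0.0793  0.0587] yaw 39.8 shift [ -5.  -15.4   1.6] turn z 19.8 F [-0.4 -0.5  0.3] gap 0.00030750483691886814
t 3.025 tcp [ 0.5374 -0.0793  0.0587] yaw 39.8 shift [ -5.2 -19.4   1.6] turn z 24.8 F [-0.4 -0.5  0.3] gap 0.00030750483691886814
```

View pics/w2.png

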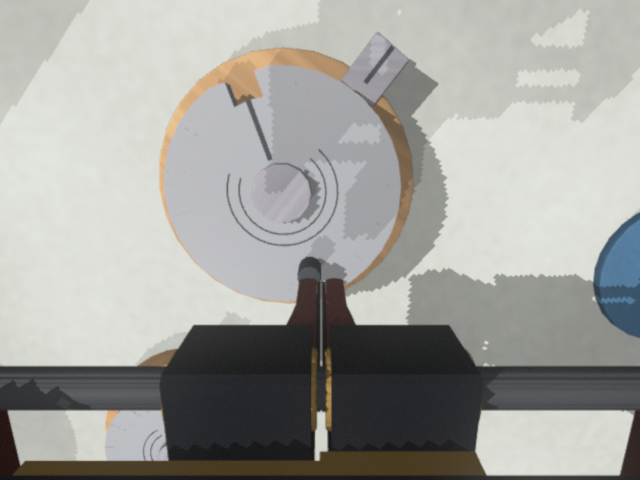

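Post top is at (309,266), just ahead of the left fingertip at (310,283). Notch (243,83), hub (281,192), lug (377,66). I need to know whether contact has begun or the finger is slipping past.

```bash
python3 - <<'E'
from h import *
f=lambda u,v,z:ray("wrist",u,v,z)
o=bot.get_obs();R=np.array(o["eef_rot"])
hub=f(281,192,.0565)
for n,p in dict(hub=hub,notch=f(245,84,.0505),post=f(309,266,.0685),lug=f(377,66,.03),line0=f(270,158,.0505),line1=f(249,100,.0505)).items(): print(n,p.round(4),np.linalg.norm((p-hub)[:2]).round(4),np.degrees(np.arctan2(*(p-hub)[1::-1])).round(1),"tool mm",(R.T@(p-o["tcp_pos"])*1000).round(1))
E
python3 - <<'E'
import cv2
im=cv2.imread("pics/w2.png")[230:330,255:395]
cv2.imwrite("pics/w2c.png",cv2.resize(im,(700,500),interpolation=cv2.INTER_CUBIC))
E
```

```text
hub [ 0.5567 -0.0364  0.0565] 0.0 0.0 tool mm [ 42.6 -20.    2. ]
notch [0.5852 0.0084 0.0505] 0.0531 57.5 tool mm [ 93.1 -36.3   8.1]
post [ 0.539  -0.069   0.0685] 0.037 -118.4 tool mm [  8.3  -6.2 -10. ]
lug [ 0.6348 -0.0348  0.03  ] 0.0781 1.2 tool mm [103.7  28.6  28.6]
line0 [ 0.5654 -0.0219  0.0505] 0.017 58.9 tool mm [ 58.6 -25.6   8. ]
line1 [0.5806 0.0026 0.0505] 0.0458 58.4 tool mm [ 85.9 -34.7   8.1]
```

View pics/w2c.png

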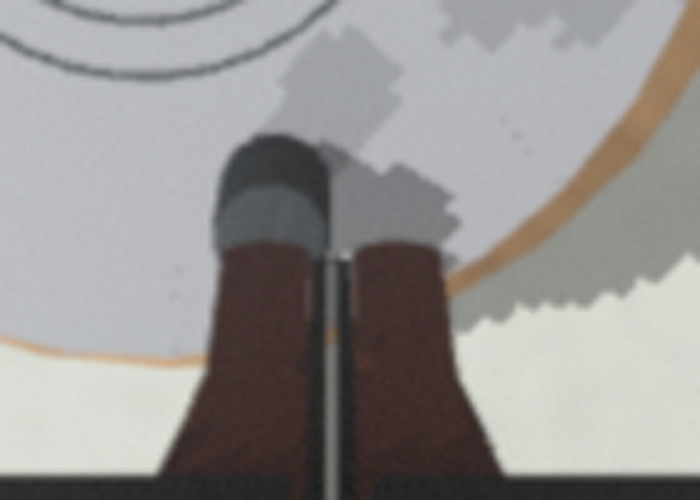

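```bash
python3 - <<'E'
from h import *
c=vision.camera_info("wrist");M=np.linalg.inv(np.array(c["mount"]))
for p in [(0,0,0),(10,0,0),(-10,0,0),(0,-10,0),(10,-10,0),(10,-10,-30),(0,-10,-30)]:
    q=M@np.array([*np.array(p)/1000,1]);print(p,(c["fx"]*q[0]/q[2]+c["cx"]).round(1),(c["fy"]*q[1]/q[2]+c["cy"]).round(1))
f=lambda u,v,z:ray("wrist",u,v,z)
p=f(309.5,273,.0685);h=f(281,192,.0565);print(p,np.linalg.norm((p-h)[:2]));o=bot.get_obs();go(*o["tcp_pos"],0)
C=np.array([.5565,-.0375]);r=np.radians(-120);q=np.array([*(C+.042*np.array([np.cos(r),np.sin(r)])),.0685]);print("post expected tool",(np.array(o["eef_rot"]).T@(q-o["tcp_pos"])*1000).round(1))
print(o["wrist_force"],o["ft_torque"])
im=snap("scene","s2.png")
T=np.linalg.inv(np.array(vision.camera_info("scene")["T"]));k=vision.camera_info("scene");a=T@np.array([*o["tcp_pos"],1]);u,v=int(k["fx"]*a[0]/a[2]+k["cx"]),int(k["fy"]*a[1]/a[2]+k["cy"]);print(u,v)
cv2.imwrite("pics/s2c.png",cv2.resize(im[v-50:v+50,u-60:u+60,::-1],(720,600),interpolation=cv2.INTER_CUBIC))
E
```

```text
(0, 0, 0) 321.6 274.9
(10, 0, 0) 321.6 256.4
(-10, 0, 0) 321.6 292.9
(0, -10, 0) 302.2 274.9
(10, -10, 0) 302.0 256.4
(10, -10, -30) 299.0 277.1
(0, -10, -30) 299.3 298.3
[ 0.53639603 -0.07141897  0.0685    ] 0.040460310509298755
t 3.075 tcp [ 0.5366 -0.079   0.0585] yaw 39.6 shift [0. 0. 0.] turn z 39.6 F [-0.3  0.4  0.2] gap 0.00036623282225354333
post expected tool [  2.4  -4.6 -10. ]
[-0.26271398  0.38343493  0.19423491] [-0.01481714  0.06697393 -0.01429148]
289 255
```

View pics/s2c.png

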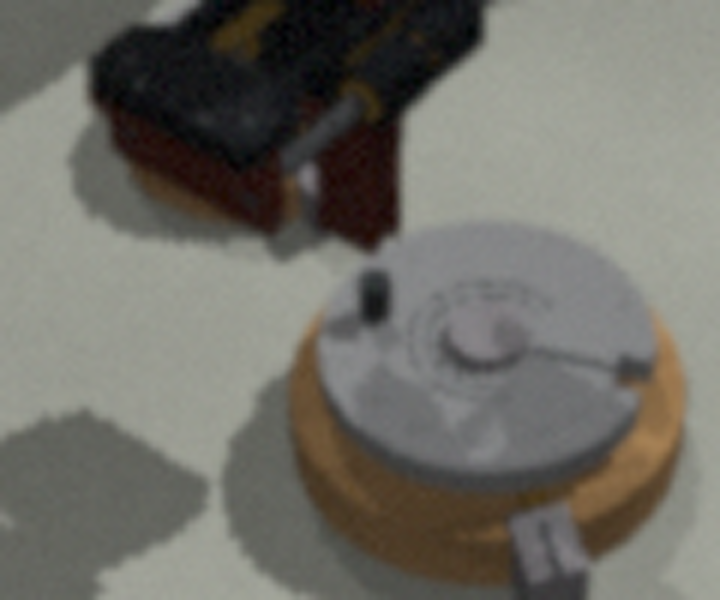

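```bash
python3 - <<'E'
from h import *
k=vision.camera_info("scene");T=np.linalg.inv(np.array(k["T"]));o=bot.get_obs();R=np.array(o["eef_rot"])
def pr(p):
    a=T@np.array([*p,1]);u,v=k["fx"]*a[0]/a[2]+k["cx"],k["fy"]*a[1]/a[2]+k["cy"];return round((u-229)*6),round((v-205)*6)
C=np.array([.5565,-.0375])
r=np.radians(-120)
print("hub",pr([*C,.0565]),"post",pr([*(C+.042*np.array([np.cos(r),np.sin(r)])),.0685]),"lug",pr([.635,-.0355,.03]))
for p in [(0,0,0),(10,0,0),(-10,0,0),(0,10,0),(0,-10,0),(0,0,-20),(0,0,-80),(0,80,-80),(0,-80,-80)]: print(p,pr(o["tcp_pos"]+R@np.array(p)/1000))
E
```

```text
hub (492, 326) post (377, 278) lug (552, 543)
(0, 0, 0) (364, 303)
(10, 0, 0) (387, 316)
(-10, 0, 0) (342, 291)
(0, 10, 0) (347, 320)
(0, -10, 0) (382, 287)
(0, 0, -20) (363, 264)
(0, 0, -80) (358, 139)
(0, 80, -80) (202, 279)
(0, -80, -80) (499, 14)
```

The hub, post and lug project where they should, so the scene calibration is good. The fingertip, though, appears at crop (370,247) instead of (364,303), i.e. well above the reported TCP, and there was no contact force. It passed over the post. I'll back off behind the post and lower by feel in small steps.

```bash
python3 -m crank '[[[2,9,0],[0,0,0],0],[[3,19,0],[0,0,0],0],[[3,19,0],[0,0,0],0],[[3,19,0],[0,0,0],0],[[3,19,0],[0,0,0],0]]'
python3 -m crank '[[[0,0,3],[0,0,0],0],[[0,0,5],[0,0,0],0],[[0,0,5],[0,0,0],0]]'
```

```text
time: 3.75
tcp_pos: [0.5515, -0.092, 0.0571]
eef_rot: [[0.766, 0.643, -0.001], [0.643, -0.766, 0.0], [-0.0, -0.001, -1.0]]
wrist_force: [-1.0, -0.7, -0.9]
finger_gap: 0.0003
grasp_force: 0.0
time: 4.12
tcp_pos: [0.5516, -0.092, 0.052]
eef_rot: [[0.766, 0.642, -0.001], [0.642, -0.766, 0.0], [-0.0, -0.001, -1.0]]
wrist_force: [-0.2, -0.1, -0.8]
finger_gap: 0.0006
grasp_force: 0.0
```

```bash
python3 -m crank '[[[0,0,1],[0,0,0],0],[[0,0,2],[0,0,0],0],[[0,0,3],[0,0,0],0],[[0,0,3],[0,0,0],0]]'|grep -E "tcp|force"
python3 - <<'E'
from h import *
o=bot.get_obs();im=snap("scene","s3.png")
cv2.imwrite("pics/s3c.png",cv2.resize(im[195:315,220:370,::-1],(750,600),interpolation=cv2.INTER_CUBIC))
k=vision.camera_info("scene");T=np.linalg.inv(np.array(k["T"]));R=np.array(o["eef_rot"])
def pr(p):
    a=T@np.array([*p,1]);return round((k["fx"]*a[0]/a[2]+k["cx"]-220)*5),round((k["fy"]*a[1]/a[2]+k["cy"]-195)*5)
for p in [(0,0,0),(10,10,0),(10,-10,0),(-10,10,0),(0,0,-20)]: print(p,pr(o["tcp_pos"]+R@np.array(p)/1000))
E
```

```text
tcp_pos: [0.5518, -0.0921, 0.0492]
wrist_force: [-0.2, -0.0, -0.1]
grasp_force: 0.0
(0, 0, 0) (327, 348)
(10, 10, 0) (331, 373)
(10, -10, 0) (360, 344)
(-10, 10, 0) (293, 352)
(0, 0, -20) (325, 316)
```

View pics/s3c.png

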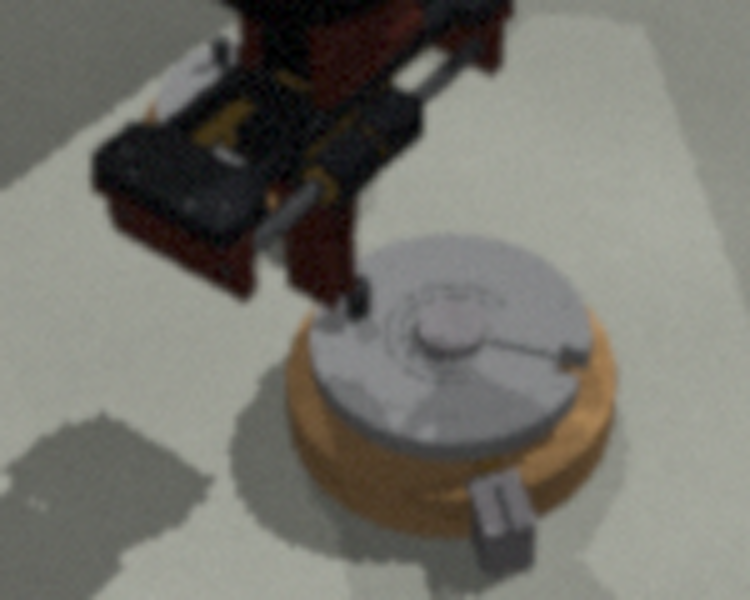

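The fingertip is at crop (335,307) but the projected tip corner is (331,373), so the real tip sits roughly 35–40 mm above the reported TCP. It is still well above the plate and no force shows. The finger is beside the post on the correct, anticlockwise side. I'll continue down.

```bash
python3 -m crank '[[[0,0,5],[0,0,0],0],[[0,0,10],[0,0,0],0],[[0,0,15],[0,0,0],0],[[0,0,18],[0,0,0],0],[[0,0,18],[0,0,0],0]]'|grep -E "tcp|force"
python3 -m crank '[[[0,0,2],[0,0,0],0],[[0,0,3],[0,0,0],0],[[0,0,4],[0,0,0],0],[[0,0,4],[0,0,0],0]]'|grep -E "tcp|force"
python3 -m crank '[[[0,0,1],[0,0,0],0],[[0,0,2],[0,0,0],0],[[0,0,2],[0,0,0],0]]'|grep -E "tcp|force"
python3 - <<'E'
from h import *
o=bot.get_obs();im=snap("wrist","w4.png")
cv2.imwrite("pics/w4c.png",cv2.resize(im[140:340,200:460,::-1],(780,600),interpolation=cv2.INTER_CUBIC))
E
```

```text
tcp_pos: [0.5516, -0.092, 0.0309]
wrist_force: [0.1, -0.5, 0.1]
grasp_force: 0.0
tcp_pos: [0.5519, -0.0921, 0.0272]
wrist_force: [0.2, 0.3, 0.2]
grasp_force: 0.0
tcp_pos: [0.5518, -0.0921, 0.0252]
wrist_force: [0.1, -0.3, -0.4]
grasp_force: 0.0
```

View pics/w4c.png

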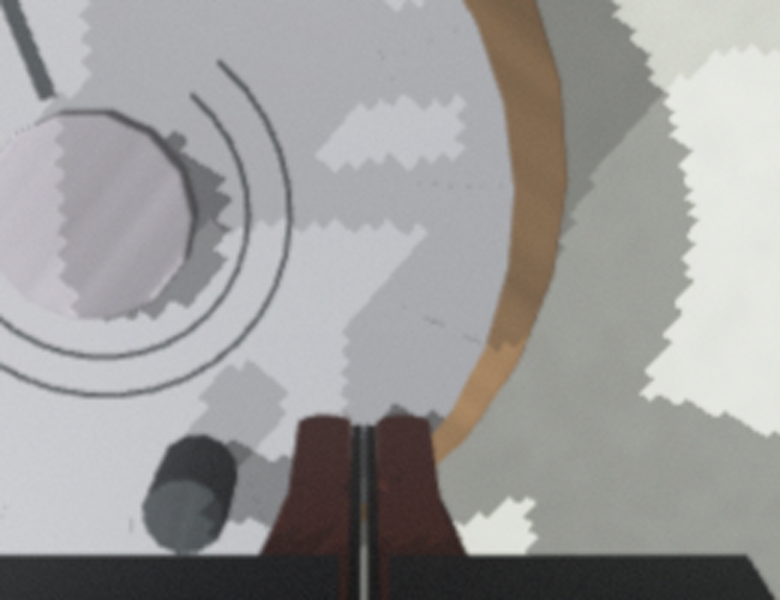

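Post top is at crop (182,515), its base near (200,465). The fingertip edge at (365,415) is just above the plate, with its shadow right beside it. The post lies to the finger's push side (−y) and is centred on the finger width. I'll go down 2 mm more, then push.

```bash
python3 -m crank '[[[0,0,1],[0,0,0],0],[[0,0,2],[0,0,0],0],[[0,0,2],[0,0,0],0]]'|grep -E "tcp|force"
python3 - <<'E'
from h import *
C=np.array([.5563,-.0378])
for a in (-120,-130,-140,-150,-160,-170,-174):
    r=np.radians(a);p=C+.042*np.array([np.cos(r),np.sin(r)])-.016*np.array([np.sin(r),-np.cos(r)])
    print(a,end=" ");go(p[0],p[1],.023,a+180)
E
```

```text
tcp_pos: [0.5518, -0.0921, 0.0232]
wrist_force: [0.9, 0.0, 0.6]
grasp_force: 0.0
-120 t 6.6 tcp [ 0.5518 -0.0921  0.0232] yaw 40.0 shift [ 4.3 -9.3  0.2] turn z -20.0 F [0.9 0.  0.6] gap 0.0005652080513478873
-130 t 6.6 tcp [ 0.5518 -0.0921  0.0232] yaw 40.0 shift [ -0.3 -15.6   0.2] turn z -10.0 F [0.9 0.  0.6] gap 0.0005652080513478873
-140 t 6.6 tcp [ 0.5518 -0.0921  0.0232] yaw 40.0 shift [ -3.7 -22.7   0.2] turn z -0.0 F [0.9 0.  0.6] gap 0.0005652080513478873
-150 t 6.6 tcp [ 0.5518 -0.0921  0.0232] yaw 40.0 shift [ -5.8 -30.2   0.2] turn z 10.0 F [0.9 0.  0.6] gap 0.0005652080513478873
-160 t 6.6 tcp [ 0.5518 -0.0921  0.0232] yaw 40.0 shift [ -6.6 -38.    0.2] turn z 20.0 F [0.9 0.  0.6] gap 0.0005652080513478873
-170 t 6.6 tcp [ 0.5518 -0.0921  0.0232] yaw 40.0 shift [ -6.1 -45.8   0.2] turn z 30.0 F [0.9 0.  0.6] gap 0.0005652080513478873
-174 t 6.6 tcp [ 0.5518 -0.0921  0.0232] yaw 40.0 shift [ -5.5 -48.9   0.2] turn z 34.0 F [0.9 0.  0.6] gap 0.0005652080513478873
```

```bash
python3 -m crank '[[[2,-8,0],[0,0,0],0],[[1,-12,0],[0,0,0],0],[[0,-16,0],[0,0,0],0],[[-2,-20,0],[0,0,0],0],[[-4,-23,0],[0,0,0],0]]'|grep -E "tcp|force"
cat >> h.py <<'E'
C0=np.array([.5563,-.0378])
def notch(f,pin=1.6,zp=.0505):
    # wrist: polar-unwrap the plate-top circle, find notch (bamboo-orange) at r=50..59
    o=bot.get_obs();R=np.array(o["eef_rot"]);W=np.eye(4);W[:3,:3]=R;W[:3,3]=o["tcp_pos"]
    c=vision.camera_info("wrist");im=snap("wrist",f);T=np.linalg.inv(W@np.array(c["mount"]))
    def px(p):
        q=T@np.array([*p,1]);return c["fx"]*q[0]/q[2]+c["cx"],c["fy"]*q[1]/q[2]+c["cy"]
    for r in(.050,.053,.056):
        hit=[]
        for a in np.arange(-20,75,.5):
            u,v=px([C0[0]+r*np.cos(np.radians(a)),C0[1]+r*np.sin(np.radians(a)),zp])
            if 0<=u<639 and 0<=v<479:
                s=im[int(round(v)),int(round(u))].astype(int)
                if s[0]-s[2]>40: hit.append(a)
        print("r",r,"notch deg",(hit[0],hit[-1],np.mean(hit),len(hit)) if hit else None)
    print("hub px",np.round(px([*C0,zp+.006]),1),"lug px",np.round(px([C0[0]+.077,C0[1]+.0022,.03]),1))
E
python3 -c "
from h import *
notch('w5.png')"
```

```text
tcp_pos: [0.5341, -0.0768, 0.0234]
wrist_force: [1.6, -0.0, 0.0]
grasp_force: 0.5
r 0.05 notch deg (np.float64(33.0), np.float64(47.5), np.float64(40.25), 30)
r 0.053 notch deg (np.float64(33.5), np.float64(47.5), np.float64(40.5), 29)
r 0.056 notch deg (np.float64(34.0), np.float64(47.0), np.float64(40.5), 27)
hub px [283.6 206.3] lug px [395.8  57.4]
```

The push works: the notch is now at 40.4° with 40 predicted. Continue to about 10°.

```bash
python3 -m crank '[[[-1.2,-4,0],[0,0,5],0],[[-2.1,-7.5,0],[0,0,10],0],[[-2.6,-11.4,0],[0,0,15],0],[[-2.9,-15.3,0],[0,0,20],0],[[-2.7,-19.2,0],[0,0,25],0]]'|grep -E "tcp|force"
python3 -c "
from h import *
notch('w6.png')
for a in (-170,-174,-178.4):
    r=np.radians(a);p=C0+.042*np.array([np.cos(r),np.sin(r)])-.016*np.array([np.sin(r),-np.cos(r)])
    go(p[0],p[1],.0234,a+180)
"
```

```text
tcp_pos: [0.5195, -0.0641, 0.0233]
wrist_force: [1.5, -0.9, 0.5]
grasp_force: 0.6
r 0.05 notch deg (np.float64(9.0), np.float64(23.0), np.float64(16.0), 29)
r 0.053 notch deg (np.float64(9.0), np.float64(22.5), np.float64(15.75), 28)
r 0.056 notch deg (np.float64(9.5), np.float64(22.5), np.float64(16.0), 27)
hub px [283.4 205.2] lug px [326.  19.]
t 7.95 tcp [ 0.5191 -0.0637  0.0233] yaw 14.6 shift [-0.6 -3.1 -0.1] turn z 4.6 F [ 0.9 -0.3 -0.1] gap 0.00055636934092538
t 7.95 tcp [ 0.5191 -0.0637  0.0233] yaw 14.6 shift [-1.4 -6.1 -0.1] turn z 8.6 F [ 0.9 -0.3 -0.1] gap 0.00055636934092538
t 7.95 tcp [ 0.5191 -0.0637  0.0233] yaw 14.6 shift [-2.  -9.5 -0.1] turn z 13.0 F [ 0.9 -0.3 -0.1] gap 0.00055636934092538
```

```bash
python3 -m crank '[[[-0.5,-3,0],[0,0,4],0],[[-1.2,-5.5,0],[0,0,8],0],[[-1.7,-8,0],[0,0,11],0],[[-1.7,-8,0],[0,0,11],0]]'|grep -E "tcp|force"
python3 -c "
from h import *
notch('w7.png')
im=cv2.imread('pics/w7.png');print(im.shape)
cv2.imwrite('pics/w7c.png',cv2.resize(im[0:120,220:380],(800,600),interpolation=cv2.INTER_CUBIC))
"
```

```text
tcp_pos: [0.5154, -0.0566, 0.0232]
wrist_force: [-0.4, -0.6, -0.6]
grasp_force: 0.1
r 0.05 notch deg (np.float64(-2.5), np.float64(12.0), np.float64(4.75), 30)
r 0.053 notch deg (np.float64(-1.5), np.float64(11.5), np.float64(5.369565217391305), 23)
r 0.056 notch deg (np.float64(-2.0), np.float64(11.0), np.float64(4.5), 27)
hub px [284.1 205.4] lug px [292.8  13.7]
(480, 640, 3)
```

View pics/w7c.png

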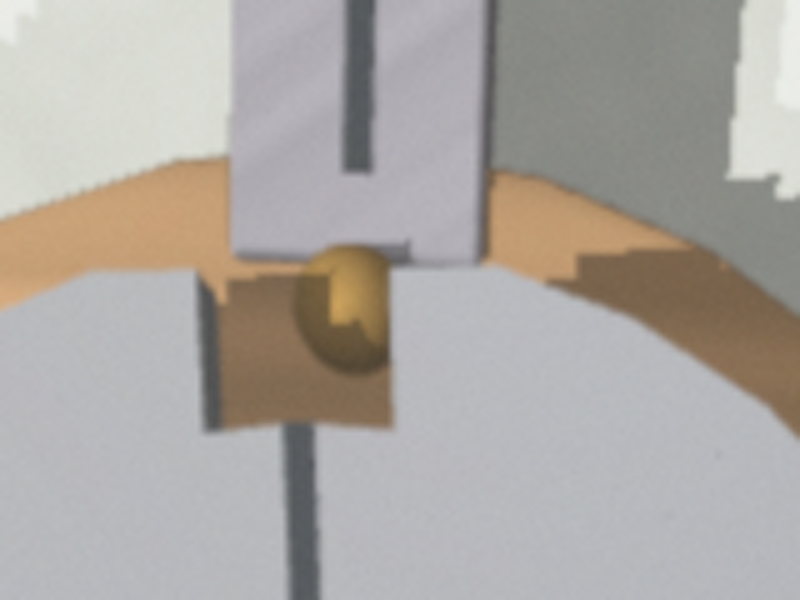

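The brass pin is visible in the notch. Notch centre is at crop u≈296 (15 mm ≈ 192 px) and pin centre ≈353, about 345 after correcting for height, so the notch must go ≈3.8 mm (3.8°) further clockwise. The target reading for the notch is therefore ≈1.0°.

```bash
python3 -m crank '[[[0,-1.5,0],[0,0,2],0],[[-0.1,-2.8,0],[0,0,3.5],0],[[-0.1,-2.8,0],[0,0,3.5],0],[[-0.1,-2.8,0],[0,0,3.5],0]]'|grep -E "tcp|force"
cat >> h.py <<'E'
def dark(f):
    # columns of the notch's edges and the dark line, in the plate top, and of the lug's line
    im=cv2.cvtColor(cv2.imread("pics/"+f),cv2.COLOR_BGR2HSV).astype(int)
    for v in range(0,125,4):
        row=im[v,240:345];o=np.where((row[:,1]>70))[0]+240;k=np.where((row[:,1]<70)&(row[:,2]<120))[0]+240
        print(v,"orange",(o[0],o[-1],len(o)) if len(o) else None,"dark",(k[0],k[-1],len(k)) if len(k) else None)
E
python3 -c "
from h import *
notch('w8.png');dark('w8.png')"
```

```text
tcp_pos: [0.5157, -0.0539, 0.0232]
wrist_force: [-0.2, -0.9, 0.5]
grasp_force: 0.2
r 0.05 notch deg (np.float64(-6.0), np.float64(8.0), np.float64(1.0), 29)
r 0.053 notch deg (np.float64(-5.5), np.float64(8.0), np.float64(1.85), 20)
r 0.056 notch deg (np.float64(-5.5), np.float64(7.5), np.float64(1.0), 27)
hub px [284.5 208.4] lug px [281.9  17.1]
0 orange None dark (np.int64(278), np.int64(307), 7)
4 orange None dark (np.int64(278), np.int64(307), 7)
8 orange None dark (np.int64(278), np.int64(307), 7)
12 orange None dark (np.int64(278), np.int64(308), 8)
16 orange None dark (np.int64(278), np.int64(308), 8)
20 orange None dark (np.int64(279), np.int64(308), 8)
24 orange None dark (np.int64(279), np.int64(308), 8)
28 orange None dark (np.int64(279), np.int64(308), 8)
32 orange None dark (np.int64(279), np.int64(308), 7)
36 orange (np.int64(308), np.int64(317), 10) dark (np.int64(279), np.int64(307), 6)
40 orange (np.int64(241), np.int64(329), 37) dark (np.int64(307), np.int64(307), 1)
44 orange (np.int64(240), np.int64(340), 50) dark (np.int64(307), np.int64(307), 1)
48 orange (np.i
[... 701 characters left out ...]
 dark (np.int64(261), np.int64(264), 4)
84 orange (np.int64(265), np.int64(297), 33) dark (np.int64(262), np.int64(264), 3)
88 orange (np.int64(266), np.int64(298), 10) dark (np.int64(262), np.int64(282), 9)
92 orange None dark (np.int64(278), np.int64(282), 5)
96 orange None dark (np.int64(278), np.int64(282), 5)
100 orange None dark (np.int64(278), np.int64(282), 5)
104 orange None dark (np.int64(278), np.int64(283), 6)
108 orange None dark (np.int64(278), np.int64(283), 6)
112 orange None dark (np.int64(279), np.int64(283), 5)
116 orange None dark (np.int64(279), np.int64(283), 5)
120 orange None dark (np.int64(279), np.int64(283), 5)
124 orange None dark (np.int64(279), np.int64(283), 5)
```

Notch centre (279) now matches the lug line (281, height-corrected 278). It is aligned. Now withdraw away from the post, rise, and move over the hub.

```bash
python3 -m crank '[[[0,5,0],[0,0,0],0],[[0,12,0],[0,0,0],0],[[0,12,-15],[0,0,0],0],[[0,12,-40],[0,0,0],0],[[0,12,-40],[0,0,0],0]]'|grep -E "tcp|force"
python3 -c "
from h import *
go(*C0,.0635,1)"
```

```text
tcp_pos: [0.5178, -0.0666, 0.0656]
wrist_force: [0.4, 0.6, 0.3]
grasp_force: 0.0
t 9.675 tcp [ 0.5178 -0.0666  0.0656] yaw 0.5 shift [ 38.7 -28.5   2.2] turn z -0.5 F [0.4 0.6 0.3] gap 0.0005519533437515372
```

```bash
python3 -m crank '[[[20,-14,0],[0,0,0],0],[[38.7,-28.5,0],[0,0,0],0],[[38.7,-28.5,15],[0,0,0],0],[[38.7,-28.5,25],[0,0,0],0],[[38.7,-28.5,25],[0,0,0],0]]'|grep -E "tcp|force"
python3 -c "
from h import *
notch('w9.png');go(*C0,.03,1)"
for i in 1; do :; done
python3 -m crank '[[[0,0,2],[0,0,0],0],[[0,0,4],[0,0,0],0],[[0,0,6],[0,0,0],0],[[0,0,8],[0,0,0],0],[[0,0,8],[0,0,0],0]]'|grep -E "tcp|force"
```

```text
tcp_pos: [0.5517, -0.0373, 0.0366]
wrist_force: [0.1, 0.1, -0.4]
grasp_force: 0.0
r 0.05 notch deg (np.float64(-5.5), np.float64(9.5), np.float64(2.0), 31)
r 0.053 notch deg (np.float64(-5.0), np.float64(9.0), np.float64(2.0), 29)
r 0.056 notch deg (np.float64(-4.5), np.float64(8.5), np.float64(2.0833333333333335), 24)
hub px [323.8 279.8] lug px [320.3 108.3]
t 10.35 tcp [ 0.5525 -0.0374  0.0373] yaw 0.4 shift [3.8 0.4 7.3] turn z -0.6 F [-0.3  0.5 -0.3] gap 0.0005201797852492668
tcp_pos: [0.5541, -0.0371, 0.0301]
wrist_force: [-0.6, -0.3, 0.3]
grasp_force: 0.0
```

```bash
python3 - <<'E'
from h import *
go(*C0,.03,1)
notch('w10.png')
im=cv2.cvtColor(cv2.imread("pics/w10.png"),cv2.COLOR_BGR2HSV).astype(int)
for v in range(70,235,6):
    row=im[v,280:365];o=np.where(row[:,1]>70)[0]+280;k=np.where((row[:,1]<70)&(row[:,2]<120))[0]+280
    print(v,"O",(o[0],o[-1],len(o)) if len(o) else None,"D",k.tolist()[:12])
E
```

```text
t 10.975 tcp [ 0.5541 -0.0371  0.0301] yaw 0.5 shift [2.2 0.7 0.1] turn z -0.5 F [-0.6 -0.3  0.3] gap 0.00036920142158617454
r 0.05 notch deg (np.float64(-5.5), np.float64(9.5), np.float64(2.0), 31)
r 0.053 notch deg (np.float64(-5.0), np.float64(9.0), np.float64(2.0), 29)
r 0.056 notch deg (np.float64(-4.5), np.float64(8.5), np.float64(1.9565217391304348), 23)
hub px [324.3 289.6] lug px [320.7 113. ]
70 O None D []
76 O None D []
82 O None D [317, 318, 319, 320, 321]
88 O None D [317, 318, 319, 320, 321]
94 O None D [317, 318, 319, 320, 321]
100 O None D [318, 319, 320, 321]
106 O None D [317, 318, 319, 320, 321]
112 O None D [318, 319, 320, 321, 343]
118 O None D [318, 319, 320, 321, 343]
124 O None D [318, 319, 320, 321]
130 O (np.int64(285), np.int64(360), 29) D [319, 320, 343]
136 O (np.int64(280), np.int64(364), 38) D []
142 O (np.int64(280), np.int64(364), 38) D [330, 331, 332, 333, 334, 335]
148 O (np.int64(280), np.int64(364), 85) D []
154 O (np.int64(280), np.int64(364), 85) D []
160 O (np.int64(305), np.int64(336), 32) D [304, 338, 339, 340, 341, 342, 343, 344, 345, 346, 
[... 287 characters left out ...]
343, 344, 345, 346, 347, 348, 349]
184 O None D [305, 306, 307, 308, 317, 318, 319, 320, 321, 322, 323, 324]
190 O None D [317, 318, 319, 320, 321, 322, 323, 324, 325, 326, 327, 328]
196 O None D [317, 318, 319, 320, 321, 322, 323, 324, 325, 326, 327, 328]
202 O None D [317, 318, 319, 320, 321, 322, 323, 324, 325, 326, 327, 328]
208 O None D [318, 319, 320, 321, 322, 323, 324, 325, 326, 327, 328, 329]
214 O None D [318, 319, 320, 321, 322, 323, 324, 325, 326, 327, 328, 329]
220 O None D [317, 318, 319, 320, 321, 322, 323, 324, 325, 326, 327, 328]
226 O None D [317, 318, 319, 320, 321, 322, 323, 324, 325, 326, 327, 328]
232 O None D [317, 318, 319, 320, 321, 322, 323, 324, 325, 326, 327, 328]
```

Without parallax: notch centre at column 321, lug line at 319.3. That is within 0.5°, so it is aligned. Now press down.

```bash
for k in 1; do python3 -m crank '[[[1,0,1.5],[0,0,0],0],[[2,0,3],[0,0,0],0],[[2,0,4.5],[0,0,0],0],[[2,0,6],[0,0,0],0],[[2,0,6],[0,0,0],0]]'|grep -E "tcp|wrist_f"; python3 -m crank '[[[0,0,1],[0,0,0],0],[[0,0,2],[0,0,0],0],[[0,0,3],[0,0,0],0],[[0,0,3],[0,0,0],0]]'|grep -E "tcp|wrist_f"; done
```

```text
tcp_pos: [0.556, -0.0371, 0.0241]
wrist_force: [0.3, 0.0, -0.0]
tcp_pos: [0.5561, -0.0371, 0.0212]
wrist_force: [-0.6, -0.1, -0.0]
```

```bash
python3 -m crank '[[[0,0,1],[0,0,0],0],[[0,0,2],[0,0,0],0],[[0,0,3],[0,0,0],0],[[0,0,3],[0,0,0],0]]'|grep -E "tcp|wrist_f"; python3 -m crank '[[[0,0,1],[0,0,0],0],[[0,0,2],[0,0,0],0],[[0,0,2],[0,0,0],0]]'|grep -E "tcp|wrist_f"
```

```text
tcp_pos: [0.5563, -0.0372, 0.0185]
wrist_force: [-0.9, -0.5, 4.0]
tcp_pos: [0.5562, -0.0371, 0.0163]
wrist_force: [0.1, 0.3, 4.5]
```

Contact at TCP z ≈0.019–0.020, and the hub is sliding at 4–5 N. The end stop is expected near z ≈0.010–0.011.

```bash
python3 -m crank '[[[0,0,1],[0,0,0],0],[[0,0,2],[0,0,0],0],[[0,0,3],[0,0,0],0],[[0,0,3],[0,0,0],0]]'|grep -E "tcp|wrist_f"; python3 -m crank '[[[0,0,1],[0,0,0],0],[[0,0,2],[0,0,0],0],[[0,0,2],[0,0,0],0]]'|grep -E "tcp|wrist_f"; python3 -m crank '[[[0,0,0.5],[0,0,0],0],[[0,0,1],[0,0,0],0],[[0,0,1],[0,0,0],0]]'|grep -E "tcp|wrist_f"
```

```text
tcp_pos: [0.5562, -0.0372, 0.0132]
wrist_force: [-0.2, 0.9, 4.4]
tcp_pos: [0.5563, -0.0372, 0.0112]
wrist_force: [-0.7, 1.0, 2.6]
tcp_pos: [0.5563, -0.0372, 0.0104]
wrist_force: [-1.0, -0.5, 5.7]
```

```bash
python3 -m crank '[[[0,0,0.5],[0,0,0],0],[[0,0,1],[0,0,0],0],[[0,0,1],[0,0,0],0]]'|grep -E "tcp|wrist_f"; python3 -m crank '[[[0,0,0.5],[0,0,0],0],[[0,0,1],[0,0,0],0],[[0,0,1],[0,0,0],0]]'|grep -E "tcp|wrist_f"
```

```text
tcp_pos: [0.5563, -0.0372, 0.0103]
wrist_force: [-3.7, 0.9, 14.2]
tcp_pos: [0.5564, -0.0372, 0.0102]
wrist_force: [-5.3, 1.5, 22.6]
```

There is a firm stop at z=0.0102 (22 N), about 9 mm below first contact, so it is home. Retreat straight up, then check numerically.

```bash
python3 -m crank '[[[0,0,-5],[0,0,0],0],[[0,0,-30],[0,0,0],0],[[0,0,-80],[0,0,0],0],[[0,0,-135],[0,0,0],0],[[0,0,-160],[0,0,0],0]]'|grep -E "tcp|wrist_f"; python3 -m crank '[[[-30,0,0],[0,0,0],0],[[-60,0,0],[0,0,0],0],[[-60,0,0],[0,0,0],0],[[-60,0,0],[0,0,0],0]]'|grep -E "tcp|wrist_f|time"
python3 - <<'E'
from h import *
im=snap("wrist","w11.png");o=bot.get_obs();R=np.array(o["eef_rot"]);W=np.eye(4);W[:3,:3]=R;W[:3,3]=o["tcp_pos"]
c=vision.camera_info("wrist");T=np.linalg.inv(W@np.array(c["mount"]))
def pr(x,y,z):
    q=T@np.array([x,y,z,1]);return np.round([c["fx"]*q[0]/q[2]+c["cx"],c["fy"]*q[1]/q[2]+c["cy"]],1)
for z in(.0505,.0415): print(z,"near rim",pr(C0[0]-.06,C0[1],z),"notch inner",pr(C0[0]+.048,C0[1]+.001,z),"rim L,R",pr(C0[0],C0[1]+.06,z),pr(C0[0],C0[1]-.06,z),"post",pr(C0[0]-.042,C0[1]-.001,z+.018))
g=cv2.cvtColor(im,cv2.COLOR_RGB2HSV).astype(int)
L=pr(C0[0],C0[1],.045).astype(int)
print("row thru hub",L,"first/last non-orange run:")
r=g[L[1]];o_=np.where(r[:,1]>70)[0];print(o_.tolist()[:60])
col=g[:,L[0]];print("col",np.where(col[:,1]>70)[0].tolist()[:60], "dark",np.where(col[:,2]<90)[0].tolist()[:40])
E
```

```text
tcp_pos: [0.5578, -0.0374, 0.1711]
wrist_force: [0.4, 0.1, -0.5]
time: 16.15
tcp_pos: [0.4973, -0.0379, 0.1683]
wrist_force: [-0.0, 0.8, 0.4]
0.0505 near rim [321.7 224.4] notch inner [321.6  78.9] rim L,R [242.8 146.3] [401.9 147.5] post [323.4 206.2]
0.0415 near rim [321.7 221.9] notch inner [321.6  80.3] rim L,R [244.9 145.8] [399.7 147. ] post [323.3 204.1]
row thru hub [322 146] first/last non-orange run:
[234, 235, 236, 237, 238, 239, 240, 241, 242, 243, 400, 401, 402, 403, 404, 405, 406, 407, 408, 409]
col [61, 62, 63, 64, 65, 66, 67, 68, 69, 70, 71, 72, 73, 74, 75, 76, 77, 78, 79, 80, 222, 223, 224, 225, 226, 227, 228, 229, 230, 327, 328, 329, 330, 331, 332, 333, 334, 335, 336, 337, 338, 339, 340, 341, 342, 343, 344, 345, 346, 347, 348, 349, 350, 351, 352, 353, 354, 355, 452, 453] dark [193, 194, 195, 196, 197, 198, 200, 201, 203, 283, 284, 285, 286, 287, 288, 289, 290, 291, 292, 293, 294, 295, 296, 297, 298, 299, 300, 301, 302, 303, 304, 305, 306, 307, 308, 309, 310, 311, 312, 313]
```

The rim, about 244–400 px wide with its near edge at row 221.5, matches the seated height of 41.5 mm (predicted 244.9–399.7 and 221.9). The 50.5 mm height does not fit. The notch is still over the pin and the arm is clear.

```bash
python3 -c "
from workcell import bot
print(bot.finish_job())"
```

```text
the job is handed in; nothing more can be done
None
```

I turned the plate until its notch lay over the pin, pressed it about 9 mm down to a firm stop, and handed the job in at about 16 s with the arm clear; a final image check matched the seated height.

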